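# Third hand for the cap strip

## Task

Be my third hand while I screw the cap strip on: take the aluminium straightedge by its rib, lay it lightly and flat on the counter, flush along the middle of the strip's front edge while the strip is still clear of the upright back board, then slide the strip back with it, gently, until its whole back edge is tight against the board. Keep pressing through the straightedge with a steady push of about 12 N against the board, fingers off the strip itself, and finish holding exactly like that: do not let go or back off, because I drive the screws from the far side while you hold. Leave the other tools and the caps on the counter where they lie.

Things in the scene. Friction and masses are not known exactly. Their poses are not given: they have to be found in the camera images.
- board: the stop: upright pine plank fixed to the counter by two angle irons behind it, 380 long (its y axis), 20 thick (its x axis), 45 high; it does not move. Origin: centre of its underside. Its front face, 10 mm from the origin on the -x side (towards the robot), takes the strip.
- strip: cap strip: wooden batten lying loose in front of the board, slightly askew, 280 long (its y), 50 deep (its x), 15 thick, 0.24 kg; slides with 1 to 3 N; when pressed, counter friction takes up to 7 N of the push. On it seven valve stems with silver hex caps, 10 mm behind its centre line, tops 41 mm high. Origin: centre of its underside. Back edge (+x, 25 mm from the origin) goes on the board; front edge (-x, 25 mm) faces the robot.
- strip_center (a point): centre of the strip's wooden batten, 7.5 mm above its underside.
- straightedge: aluminium straightedge, loose, lying on its base: flat base 260 long (its y axis), 64 wide (its x axis), 8 thick, with a grip rib 12 thick along the middle of its whole length, top 49 mm above the underside. Its two long edges (32 mm from the middle) are alike: either way round will do. About 0.35 kg; borne down on the counter it drags. Origin: centre of its underside.
- straightedge_center (a point): the point to grip: middle of the straightedge's length, on the rib's mid plane, 25 mm above the underside of the base (the rib is free from 13 mm to 49 mm above the underside).
- torque_wrench: chrome click torque wrench lying flat, 320 long, 38 over its round head, 43 high at the square drive; handle with dark rings. Origin: middle of its underside. Its body y axis runs from the handle to the head. A bystander.
- patch_roller: knurled patch roller lying flat: turned wooden handle 28 thick and a 38 steel wheel, 190 long, 28 high. A bystander.
- gauge: dial tyre gauge lying flat: black round body 62 across, 21 high, with a 90 long brass-tipped stem. A bystander.
- cap_tin: open steel tin 110 x 160 x 35 high with six compartments of silver hex caps. Origin: centre of its underside. A bystander.
- cap1: loose silver hex valve cap, 13 over the flats, 17 high. A bystander.
- cap2: another such loose cap. A bystander.
- cap3: another such loose cap. A bystander.

How it is judged:
By the outcome, as a careful person would: the job done as asked, in the order asked, and still so for the second after the job is handed in, while the arm keeps its last pose, push and grip.
It also fails if it takes over 51 s, if anything falls off the work surface, if the arm or the gripper's body presses on something with over 40 N, if the wrist force passes 120 N, or if a joint passes its speed limit or range.

## Robot

A 6-joint arm with a two-finger parallel gripper is mounted at the origin on the work surface. World frame = base frame: x ahead of the robot, y to its left, z up, the work surface at z = 0. Lengths are in m, angles in rad, forces in N, time in s.
With the tool pointing down it reaches from about 0.35 to 0.85 m from the base axis. Payload 8.1 kg.
Tool frame: the origin (TCP) lies midway between the tips of the shut fingers; the grasp point (between the pads) lies 19 mm behind it; z points along the fingers, y is the line along which they close (so a half turn about z gives the same grasp; the last joint's range is limited). The gripper opens to 85 mm and grips with 20 to 120 N. Pads are 22 mm wide; open, the fingers measure 114 mm over their backs; the gripper's body (76 mm by 85 mm) begins 54 mm behind the grasp point. The pads swing forward as they close: fully open they stand 13 mm farther back than shut.
Start: joints at [-1.274, 0.13, 1.488, -0, 1.523, -0.085], TCP at [0.224, -0.557, 0.231] pointing down, gripper open.
Joint ranges: [-2.96, 2.96], [-0.89, 2.26], [0.02, 2.5], [-1.34, 4.48], [0, 2.73], [-2.66, 2.66]. Speed limits (rad/s): [2.39, 2.39, 2.79, 3.14, 3.14, 3.14].

## Interface

Orientations are given as a rotation vector (axis times angle).
In Python, from plant import sense, snapshot, get_calibration, order gives the robot as it stands.
- The arm moves only by the tool apply_moves, never from a script. Its argument "series" is a list of rows, each a list of 7 numbers: the turn, a rotation vector about the tool's x, y, z in rad, then the shift along the tool's x, y, z in mm, then the finger opening in mm, from 0 to 85.4. In form: [[rx, ry, rz, dx, dy, dz, fingers], ...]. A call has 1 to 20 rows; each row is the pose to reach, as a shift and turn from the pose commanded when the call began, along the tool's axes at that moment; what a row does not reach only later rows make up. A row lasts 1/10 s, in which the tool goes at most 50 mm and 8.59 degrees, less where a joint would pass 70% of its speed; a pose out of reach is approached as far as the arm can. A call with a gripper value outside its range is refused whole. The fingers move at their own pace and stop on an object; "grip_force" is the grip in N (left out, the last holds). Time passes only in rows, so rows that repeat a pose let the fingers close. It gives the time, the measured TCP pose, the force, the opening and the grip force at its end, in the units of the state.
- sense(): the state, without advancing time (a new reading comes with each control period).
- snapshot(name): name is "scene" or "top"; returns the picture (420x560x3 uint8, red, green, blue); there is no depth.
- get_calibration(name): a dict with "fx", "fy", "cx", "cy" (pixels), "xyz" and "orientation" of the camera in the world. Camera axes: x right, y up, looking along -z (the intrinsics and any distortion apply to the point x, -y, -z); pixel columns grow to the right and rows downward; lengths in m; the calibration is good to about 2 mm. A picture is of the moment at which its call begins. get_calibration takes no time and is no camera call.
- order.hand_in(): hands the job in; it is judged then, once.
The state is a dict: "t": time; "q": joint angles; "joint_vel": joint speeds; "joint_efforts": joint torques, N m; "ee_pos": TCP position; "tool_rot": TCP orientation; "wrist_force": force on the tool from outside, world axes, zero at the start; "torque": the same for the moment, N m; "opening": finger opening in m; "finger_force": force on a finger pad.
Only numpy, scipy, OpenCV 4.12 (cv2) and the standard library are available. Lean on these libraries where they do the work, as an engineer would, in place of code of your own. Each camera call takes 0.05 s, during which the arm holds its last target. There are 200 camera calls.

## Working session

There is one attempt and no reset: what is moved stays moved. The work goes in short steps, Python scripts to look and compute and a tool call to move; the robot and the scene stay as the last step left them, time stands still between calls to the robot, and variables do not carry over. Pictures are saved under pics/ and viewed, at most 10 in all, crops included, and the job is handed in when it is done.

Besides the shell and the picture viewer there is one more tool, called by a JSON object that holds its "fn" and its "kwargs", one argument or row to a line. apply_moves: Moves the arm, as the interface text tells. Its arguments: {"type":"object","properties":{"series":{"type":"array"},"grip_force":{"type":"number"}},"required":["series"]}

```bash
mkdir -p pics; ls; python3 - <<'E'
from plant import sense,snapshot,get_calibration
import cv2
s=sense();print({k:s[k] for k in('t','ee_pos','tool_rot','wrist_force','opening')})
for n in('scene','top'):
    print(n,get_calibration(n))
    cv2.imwrite(f'pics/{n}0.png',cv2.resize(snapshot(n)[:,:,::-1],(800,600),interpolation=cv2.INTER_CUBIC))
E
```

```text
pics
{'t': 0.0, 'ee_pos': array([ 0.22339136, -0.55625951,  0.23022075]), 'tool_rot': array([-3.08269807e+00, -5.95714113e-01,  3.22463417e-04]), 'wrist_force': array([0.26713328, 0.09160422, 0.46042664]), 'opening': 0.08554243313898696}
scene {'fx': 488.6194347548035, 'fy': 488.6194347548035, 'cx': 274.56866979884063, 'cy': 214.10635829906377, 'xyz': array([1.45258477, 0.3403806 , 0.93875818]), 'orientation': array([0.55916624, 0.78134916, 1.77608746])}
top {'fx': 434.8090963474738, 'fy': 434.8090963474738, 'cx': 288.4532226440639, 'cy': 212.52052449521653, 'xyz': array([0.34171851, 0.01472444, 1.23230446]), 'orientation': array([ 0.11739959, -0.12076061, -1.545498  ])}
```

View pics/scene0.png

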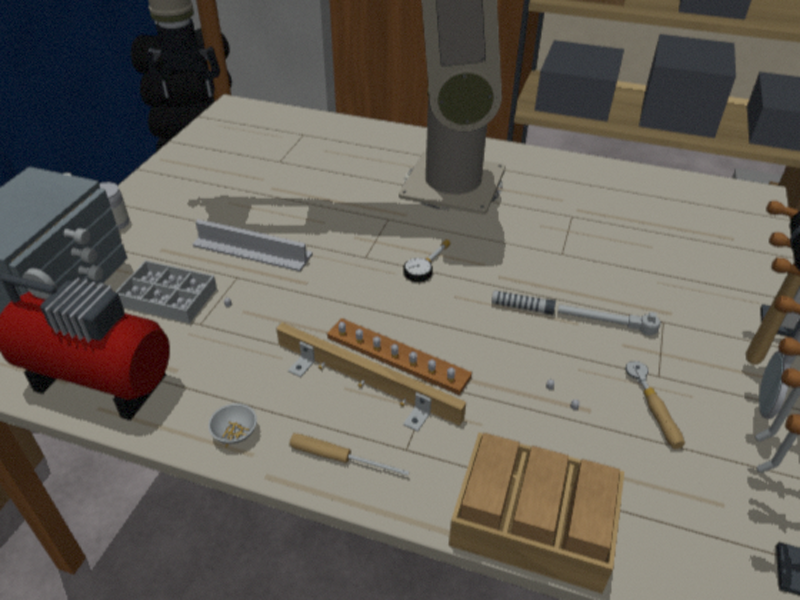

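View pics/top0.png

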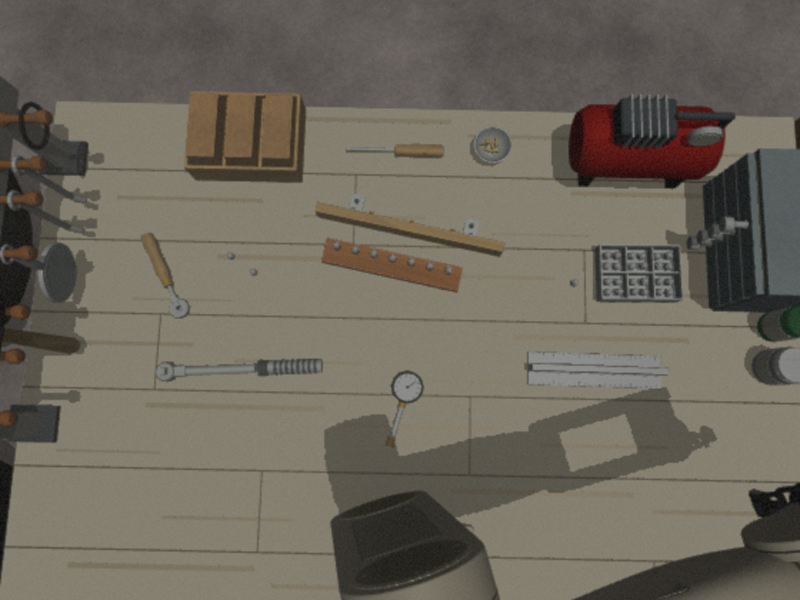

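The top view shows the straightedge near (597,369), the strip near (391,265), the board near (409,228) and the gauge at (407,387), between the straightedge and the strip in y. The scene view shows the straightedge at (252,247), the strip at (398,355) and the board at (370,372). I'll enlarge these areas next.

```bash
cat > h.py <<'E'
import numpy as np,cv2
from scipy.spatial.transform import Rotation as R
from plant import sense,snapshot,get_calibration
def project(n,P):
    c=get_calibration(n);p=R.from_rotvec(c['orientation']).inv().apply(np.atleast_2d(P)-c['xyz'])
    return np.c_[c['cx']+c['fx']*p[:,0]/-p[:,2], c['cy']-c['fy']*p[:,1]/-p[:,2]]
def ray(n,uv):
    c=get_calibration(n);u,v=uv
    d=R.from_rotvec(c['orientation']).apply([(u-c['cx'])/c['fx'],-(v-c['cy'])/c['fy'],-1.]);return c['xyz'],d
def plane(n,uv,z):
    o,d=ray(n,uv);return o+d*(z-o[2])/d[2]
def tri(uvs):
    A=np.zeros((3,3));b=np.zeros(3)
    for n,uv in uvs.items():
        o,d=ray(n,uv);d=d/np.linalg.norm(d);M=np.eye(3)-np.outer(d,d);A+=M;b+=M@o
    return np.linalg.solve(A,b)
def crop(n,x0,y0,x1,y1,k,f,im=None):
    im=snapshot(n) if im is None else im
    c=cv2.resize(im[y0:y1,x0:x1,::-1],None,fx=k,fy=k,interpolation=cv2.INTER_CUBIC)
    for x in range(-(-x0//10)*10,x1,10):
        cv2.putText(c,str(x),((x-x0)*k,8),0,.3,(0,0,255));cv2.line(c,((x-x0)*k,10),((x-x0)*k,14),(0,0,255))
    for y in range(-(-y0//10)*10,y1,10): cv2.putText(c,str(y),(0,(y-y0)*k+3),0,.3,(0,0,255))
    if f: cv2.imwrite(f,c)
    return c
def stack(a,b,f):
    w=max(a.shape[1],b.shape[1]);pad=lambda c:cv2.copyMakeBorder(c,0,0,0,w-c.shape[1],0)
    cv2.imwrite(f,np.vstack([pad(a),pad(b)]))
E
python3 - <<'E'
from h import *
t=np.mean([snapshot('top') for _ in range(4)],0).astype('uint8');s=np.mean([snapshot('scene') for _ in range(4)],0).astype('uint8')
np.savez('im0.npz',t=t,s=s)
stack(crop('',215,133,358,210,5,None,t),crop('',362,238,475,278,5,None,t),'pics/t1.png')
stack(crop('',187,218,335,300,5,None,s),crop('',129,151,225,189,5,None,s),'pics/s1.png')
E
```

```text
(no output)
```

View pics/t1.png

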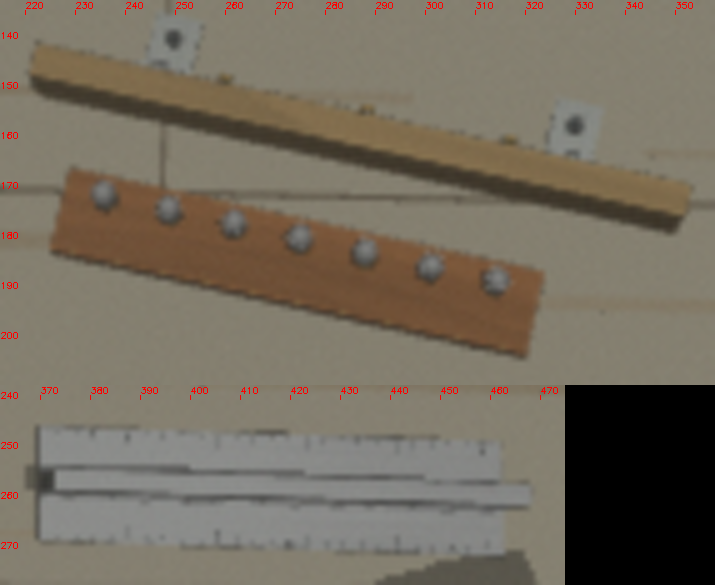

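View pics/s1.png

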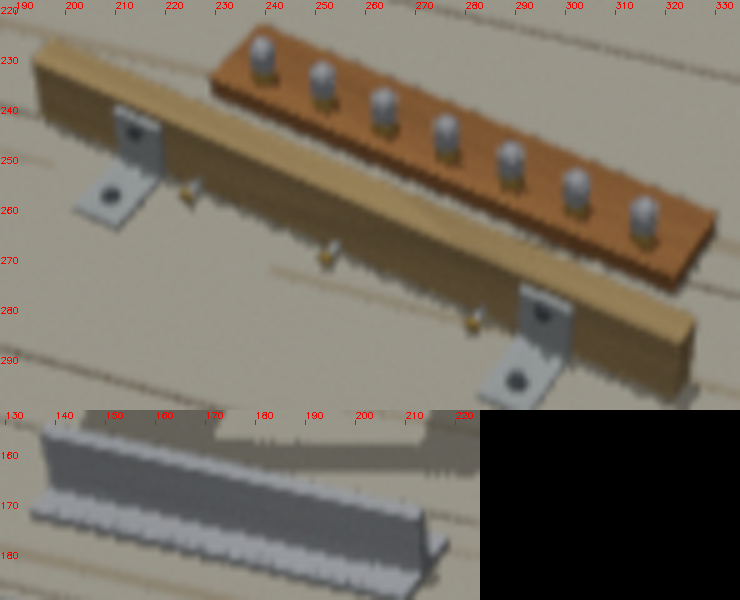

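t1 (top): board top-face corners sit at crop (35,41), (692,184), (683,216) and (30,75). Strip top corners are (71,167), (543,271), (526,353) and (50,248), and the straightedge base corners are about (38,427) to (504,554). s1 (scene) shows the strip corners at (262,25), (717,213), (677,280) and (212,77), and the rib's top edge from (45,430) to (421,511). Next I'll fit the poses.

```bash
cat > fit.py <<'E'
from h import *
from scipy.optimize import least_squares
def fit(obs,zfree=True,v0=None):
    # obs: list (cam, uv, local xyz)
    def res(p):
        r=[]
        for n,uv,l in obs:
            P=R.from_euler('z',p[2]).apply(l)+[p[0],p[1],p[3] if zfree else 0]
            r+=list(project(n,P)[0]-uv)
        return np.array(r)
    s=least_squares(res,v0 or [.45,0,-.2,0],loss='soft_l1');return s.x,res(s.x).reshape(-1,2)
def px(x0,y0,k=5): return lambda x,y:((x+.5)/k-.5+x0,(y+.5)/k-.5+y0)
E
python3 - <<'E'
from fit import *
np.set_printoptions(precision=4,suppress=True)
T=px(215,133);T2=px(362,238);S=px(187,218);S2=px(129,151)
mm=lambda *a:np.array(a)/1000
B=[('top',T(35,41),mm(10,190,45)),('top',T(692,184),mm(10,-190,45)),('top',T(683,216),mm(-10,-190,45)),('top',T(30,75),mm(-10,190,45)),
 ('scene',S(57,40),mm(-10,-190,45)),('scene',S(33,62),mm(10,-190,45)),('scene',S(694,318),mm(-10,190,45)),('scene',S(680,344),mm(10,190,45))]
St=[('top',T(71,167),mm(25,140,15)),('top',T(543,271),mm(25,-140,15)),('top',T(526,354),mm(-25,-140,15)),('top',T(50,249),mm(-25,140,15)),
 ('scene',S(262,25),mm(-25,-140,15)),('scene',S(212,78),mm(25,-140,15)),('scene',S(717,213),mm(-25,140,15)),('scene',S(677,280),mm(25,140,15))]
E=[('top',T2(38,42),mm(32,130,8)),('top',T2(500,56),mm(32,-130,8)),('top',T2(504,169),mm(-32,-130,8)),('top',T2(38,156),mm(-32,130,8)),
 ('top',T2(531,110),mm(0,-130,49)),
 ('scene',S2(46,431-410),mm(6,-130,49)),('scene',S2(421,513-410),mm(6,130,49)),('scene',S2(33,517-410),mm(32,-130,0)),('scene',S2(410,598-410),mm(32,130,0))]
for n,o,z in(('board',B,1),('strip',St,1),('se',E,1)):
    p,r=fit(o);print(n,p);print(r.round(1).tolist())
    for cam in('top','scene'):
        p,r=fit([q for q in o if q[0]==cam],False);print('  ',cam,p,abs(r).max())
# tri check
print('rib right end',tri({'top':T2(531,110),'scene':S2(44,428-410)}))
print('strip corner',tri({'top':T(543,271),'scene':S(212,78)}),tri({'top':T(50,249),'scene':S(717,213)}))
# obstacles: gauge, wrench, caps, tin corner
k=.7
for n,u,v,z in(('gauge',407,387,.02),('gaugetip',390,445,.01),('tin',637,273,.035),('tinfrontL',598,300,.035),('cap',573,283,.017),('wrench handle end',322,366,.02)): print(n,plane('top',(u*k,v*k),z))
E
```

```text
board [ 0.679   0.0253 -0.1979 -0.006 ]
[[-0.3, 0.3], [-0.8, 0.1], [-0.4, 0.4], [-1.0, 0.1], [-1.4, -0.3], [-1.2, -0.2], [0.2, -0.0], [-0.7, 0.5]]
   top [ 0.678   0.0236 -0.1971  0.    ] 0.7152980383977194
   scene [ 0.6828  0.0288 -0.2019  0.    ] 1.2948454086835568
strip [ 0.6089  0.0599 -0.1995 -0.006 ]
[[-0.9, 0.1], [-0.6, 0.2], [-0.9, 0.3], [-0.9, 0.2], [-0.9, -0.3], [-1.1, 0.1], [-0.3, 0.3], [-1.0, -0.2]]
   top [ 0.6082  0.0574 -0.1987  0.    ] 0.43649314637059433
   scene [ 0.6134  0.0637 -0.2026  0.    ] 0.8507486851987665Traceback (most recent call last):
  File "<stdin>", line 13, in <module>
  File "fit.py", line 11, in fit
    s=least_squares(res,v0 or [.45,0,-.2,0],loss='soft_l1');return s.x,res(s.x).reshape(-1,2)
    return func(*args, **kwargs)
    result = trf(vector_fun.fun, vector_fun.jac, x0, f0, J0, lb, ub, ftol, xtol,
                 gtol, max_nfev, x_scale, loss_function, tr_solver,
                 tr_options.copy(), verbose, callback=callback_wrapped)
    return trf_no_bounds(
        fun, jac, x0, f0, J0, ftol, xtol, gtol, max_nfev, x_scale,
        loss_f
[... 683 characters left out ...]
     mf)
                             ^^^
    df = [f_eval - f0 for f_eval in f_evals]
                                    ^^^^^^^
    f = np.atleast_1d(self.fun(x, *self.args, **self.kwargs))
                      ~~~~~~~~^^^^^^^^^^^^^^^^^^^^^^^^^^^^^^
    return np.atleast_1d(self.fun(x))
                         ~~~~~~~~^^^
    return self.f(x, *self.args, **self.kwargs)
           ~~~~~~^^^^^^^^^^^^^^^^^^^^^^^^^^^^^^
  File "fit.py", line 9, in res
    r+=list(project(n,P)[0]-uv)
            ~~~~~~~^^^^^
  File "h.py", line 5, in project
    c=get_calibration(n);p=R.from_rotvec(c['orientation']).inv().apply(np.atleast_2d(P)-c['xyz'])
ValueError: time passes only in moves, steps and waits
```

```bash
python3 - <<'E'
s=open('h.py').read().replace("from plant import sense,snapshot,get_calibration","from plant import sense,snapshot,get_calibration as _g\nCAL={n:_g(n) for n in('top','scene')}\nget_calibration=CAL.get")
open('h.py','w').write(s)
E
python3 - <<'E'
from fit import *
np.set_printoptions(precision=4,suppress=True)
T2=px(362,238);S2=px(129,151);mm=lambda *a:np.array(a)/1000
E=[('top',T2(38,42),mm(32,130,8)),('top',T2(500,56),mm(32,-130,8)),('top',T2(504,169),mm(-32,-130,8)),('top',T2(38,156),mm(-32,130,8)),
 ('top',T2(531,110),mm(0,-130,49)),
 ('scene',S2(46,431-410),mm(6,-130,49)),('scene',S2(421,513-410),mm(6,130,49)),('scene',S2(33,517-410),mm(32,-130,0)),('scene',S2(410,598-410),mm(32,130,0))]
v=[.4,-.25,-.2,0]
p,r=fit(E,True,v);print('se',p);print(r.round(1).tolist())
for cam in('top','scene'):
    p,r=fit([q for q in E if q[0]==cam],False,v);print('  ',cam,p,abs(r).max())
print('rib right end',tri({'top':T2(531,110),'scene':S2(44,19)}))
# strip by colour
d=np.load('im0.npz');print([ (k) for k in d])
for k,(x0,y0,x1,y1) in(('t',(215,160,335,210)),('s',(220,215,340,280))):
    im=d[k];hsv=cv2.cvtColor(im,cv2.COLOR_RGB2HSV);m=np.zeros(im.shape[:2],'uint8')
    m[y0:y1,x0:x1]=((hsv[...,1]>110)&(hsv[...,0]<12))[y0:y1,x0:x1]*255
    m=cv2.morphologyEx(m,cv2.MORPH_CLOSE,np.ones((9,9)))
    c=max(cv2.findContours(m,0,1)[0],key=cv2.contourArea);h=cv2.convexHull(c)
    print(k,cv2.contourArea(c),cv2.boxPoints(cv2.minAreaRect(c)).tolist(),cv2.approxPolyDP(h,2.5,True).reshape(-1,2).tolist())
k=.7
for n,u,v,z in(('gauge',407,387,.02),('gaugetip',390,445,.01),('tin',637,273,.035),('tinfrontL',598,300,.035),('cap',573,283,.017),('wrench handle end',322,366,.02)): print(n,plane('top',(u*k,v*k),z))
E
```

```text
se [ 0.4054 -0.3439 -0.0033 -0.0014]
[[-0.6, 0.5], [-0.8, -0.0], [-0.8, 0.3], [-0.5, 0.5], [-0.6, -0.1], [-2.4, -0.6], [-1.1, -0.3], [-1.2, -0.4], [-1.1, 0.6]]
   top [ 0.4062 -0.3453 -0.0077  0.    ] 0.22238295441576383
   scene [ 0.4065 -0.3385 -0.0036  0.    ] 1.1241634332349122
rib right end [ 0.4042 -0.4749  0.043 ]
['t', 's']Traceback (most recent call last):
  File "<stdin>", line 18, in <module>
ValueError: max() iterable argument is empty
```

```bash
cat > go.py <<'E'
from h import *
np.set_printoptions(precision=4,suppress=True)
def delta(xyz,yaw):
    """from current pose to TCP xyz, tool down, tool y along heading yaw+pi/2.. (half turn chosen nearest)"""
    s=sense();R0=R.from_rotvec(s['tool_rot']);best=None
    for k in(0,np.pi):
        # tool x along straightedge y axis (world), tool z down, tool y = straightedge x axis
        Rt=R.from_matrix(np.c_[[0,1,0],[1,0,0],[0,0,-1]]);Rt=R.from_euler('z',yaw+k)*Rt
        rv=(R0.inv()*Rt).as_rotvec()
        if best is None or np.linalg.norm(rv)<np.linalg.norm(best):best=rv
    return best,R0.inv().apply(np.array(xyz)-s['ee_pos'])*1000
def show():
    s=sense();M=R.from_rotvec(s['tool_rot']).as_matrix()
    print('t',s['t'],'pos',s['ee_pos'],'yaw(x of SE)',np.degrees(np.arctan2(M[1,1],M[0,1])),'z',M[:,2],'F',s['wrist_force'],'M',s['torque'],'op',s['opening'],'ff',s['finger_force'],'q5',s['q'][5])
E
python3 - <<'E'
from go import *
show()
print(delta((.4054,-.3435,.10),-.005))
k=.7
for n,u,v,z in(('gauge',407,387,.02),('tin',637,273,.035),('tinfrontL',598,300,.035),('cap',573,283,.017),('wrench handle end',322,366,.02)): print(n,plane('top',(u*k,v*k),z))
E
```

```text
t 0.5 pos [ 0.2236 -0.5568  0.2313] yaw(x of SE) -68.12190277915825 z [-0.  0. -1.] F [ 0.1317 -0.0191  0.121 ] M [-0.006   0.0309  0.0261] op 0.08593061733536367 ff 0.0 q5 -0.08541813583999285
(array([-0.   , -0.   , -1.184]), array([ 248.1851, -130.1559,  131.2662]))
gauge [0.3641 0.0204 0.02  ]
tin [ 0.596 -0.427  0.035]
tinfrontL [ 0.5405 -0.3489  0.035 ]
cap [ 0.5767 -0.3053  0.017 ]
wrench handle end [0.401  0.1865 0.02  ]
```

{"fn": "apply_moves", "kwargs": {
  "series": [
    [0,0,-0.118,25,-13,10,60],
    [0,0,-0.237,50,-26,25,60],
    [0,0,-0.355,75,-39,40,60],
    [0,0,-0.474,100,-52,55,60],
    [0,0,-0.592,125,-65,70,60],
    [0,0,-0.71,150,-78,85,60],
    [0,0,-0.829,175,-91,100,60],
    [0,0,-0.947,200,-104,110,60],
    [0,0,-1.066,225,-117,120,60],
    [0,0,-1.184,248,-130,131,60],
    [0,0,-1.184,248,-130,131,60],
    [0,0,-1.184,248,-130,131,60]
  ],
  "grip_force": 40
}}

```text
t: 1.7
ee_pos: [0.4054, -0.3434, 0.1002]
tool_rot: [-2.227, -2.215, 0.0]
wrist_force: [0.6, 0.1, -0.1]
opening: 0.0598
finger_force: 0.0
```

```bash
python3 - <<'E'
from go import *
show()
print(delta((.4054,-.3435,.014),-.005))
t=snapshot('top');s=snapshot('scene')
p=sense()['ee_pos'];print('tcp px',project('top',p),project('scene',p))
stack(crop('',362,220,475,285,6,None,t),crop('',125,125,235,160+30,5,None,s)[:205],'pics/g1.png')
E
```

```text
t 1.7 pos [ 0.4054 -0.3434  0.1002] yaw(x of SE) -0.29109971471148355 z [-0.0005  0.0001 -1.    ] F [ 0.5836  0.0519 -0.0837] M [-0.0025 -0.0033 -0.0446] op 0.05983509295255151 ff 0.0 q5 -0.7939775927109891
(array([-0.0005, -0.0001, -0.0001]), array([-0.1061,  0.0748, 86.208 ]))
tcp px [[425.8053 257.4631]] [[170.9928 146.7031]]
```

View pics/g1.png

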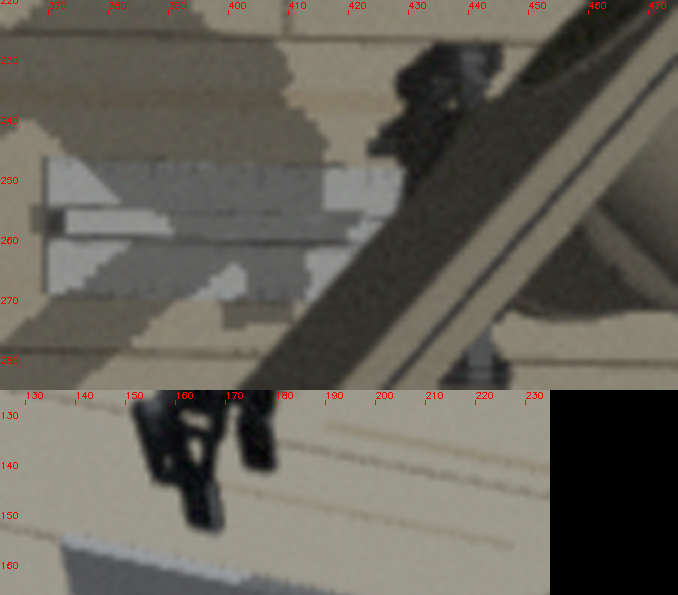

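g1: in the scene view the finger tips at (165.6,152) and (177.4,141) centre on the predicted TCP pixel (171,147), so the calibration holds. The rib lies between the fingers, so I'm descending.

{"fn": "apply_moves", "kwargs": {
  "series": [
    [0,0,0,1.5,0,25,60],
    [0,0,0,1.5,0,50,60],
    [0,0,0,1.5,0,68,60],
    [0,0,0,1.5,0,80,60],
    [0,0,0,1.5,0,86,60],
    [0,0,0,1.5,0,86,60],
    [0,0,0,1.5,0,86,35],
    [0,0,0,1.5,0,86,20],
    [0,0,0,1.5,0,86,5],
    [0,0,0,1.5,0,86,5],
    [0,0,0,1.5,0,86,5],
    [0,0,0,1.5,0,86,5],
    [0,0,0,1.5,0,86,5],
    [0,0,0,1.5,0,86,5]
  ],
  "grip_force": 50
}}

```text
t: 3.2
ee_pos: [0.4059, -0.3428, 0.0153]
tool_rot: [2.226, 2.215, -0.0]
wrist_force: [-0.2, 0.3, 6.0]
opening: 0.0113
finger_force: 50.1
```

```bash
python3 -c "
from go import *
show()"
```

```text
t 3.2 pos [ 0.4059 -0.3428  0.0153] yaw(x of SE) -0.27747736682537927 z [ 0.0011 -0.0011 -1.    ] F [-0.2319  0.3023  6.0274] M [0.0807 0.1005 0.017 ] op 0.011304858539989197 ff 50.13640880584717 q5 -0.7929525628951463
```

{"fn": "apply_moves", "kwargs": {
  "series": [
    [0,0,0,0,0,-5,5],
    [0,0,0,0,0,-20,5],
    [0,0,0,0,0,-40,5],
    [0,0,0,0,0,-60,5],
    [0,0,0,0,0,-75,5],
    [0,0,0,0,0,-80,5],
    [0,0,0,0,0,-80,5],
    [0,0,0,0,0,-80,5]
  ]
}}

```text
t: 4.0
ee_pos: [0.4048, -0.3418, 0.0934]
tool_rot: [-2.226, -2.215, -0.0]
wrist_force: [0.2, 0.3, -5.0]
opening: 0.011
finger_force: 49.1
```

```bash
python3 - <<'E'
from go import *
show()
# target: 12 mm standoff before strip front edge
yaw=-.199;n=np.array([np.cos(yaw),np.sin(yaw)])
for c in((.6089,.0599),(.6082,.0574),(.6134,.0637)):
    g=np.array(c)-(.057+.015)*n;print(g,delta((*g,.095),yaw))
E
```

```text
t 4.0 pos [ 0.4048 -0.3418  0.0934] yaw(x of SE) -0.2865937776610332 z [-0.001  0.001 -1.   ] F [ 0.2383  0.272  -4.9902] M [-0.0245  0.0171  0.0183] op 0.011022328904482508 ff 49.14812743663788 q5 -0.792958871810811
[0.5383 0.0741] (array([-0.0011, -0.0009,  0.194 ]), array([416.554 , 131.4398,  -1.29  ]))
[0.5376 0.0716] (array([-0.0011, -0.0009,  0.194 ]), array([414.0505, 130.7524,  -1.2919]))
[0.5428 0.0779] (array([-0.0011, -0.0009,  0.194 ]), array([420.3765, 135.9208,  -1.2906]))
```

{"fn": "apply_moves", "kwargs": {
  "series": [
    [0,0,0.005,15,5,0,5],
    [0,0,0.02,40,13,0,5],
    [0,0,0.035,70,22,0,5],
    [0,0,0.05,105,33,0,5],
    [0,0,0.07,140,44,0,5],
    [0,0,0.085,175,55,0,5],
    [0,0,0.1,210,66,0,5],
    [0,0,0.12,245,77,0,5],
    [0,0,0.135,280,88,0,5],
    [0,0,0.15,315,99,0,5],
    [0,0,0.165,345,108,0,5],
    [0,0,0.18,373,117,0,5],
    [0,0,0.19,396,125,0,5],
    [0,0,0.194,410,129,0,5],
    [0,0,0.194,417,131,0,5],
    [0,0,0.194,417,131,0,5],
    [0,0,0.194,417,131,0,5]
  ]
}}

```text
t: 5.7
ee_pos: [0.538, 0.0733, 0.0939]
tool_rot: [-2.431, -1.989, 0.002]
wrist_force: [-0.0, -0.0, -5.1]
opening: 0.0117
finger_force: 49.0
```

```bash
python3 - <<'E'
from go import *
show()
t=snapshot('top');s=snapshot('scene')
stack(crop('',215,133,358,233,5,None,t),crop('',235,190,340,225,5,None,s)[:95],'pics/g2.png')
cv2.imwrite('pics/g2s.png',crop('',187,180,335,298,5,None,s))
E
```

```text
t 5.7 pos [0.538  0.0733 0.0939] yaw(x of SE) -11.410457250070484 z [-0.0009 -0.0005 -1.    ] F [-0.0454 -0.0277 -5.0695] M [ 0.0225 -0.0278  0.0161] op 0.01168893995576801 ff 49.01421368122101 q5 0.2405444704545649
```

View pics/g2s.png

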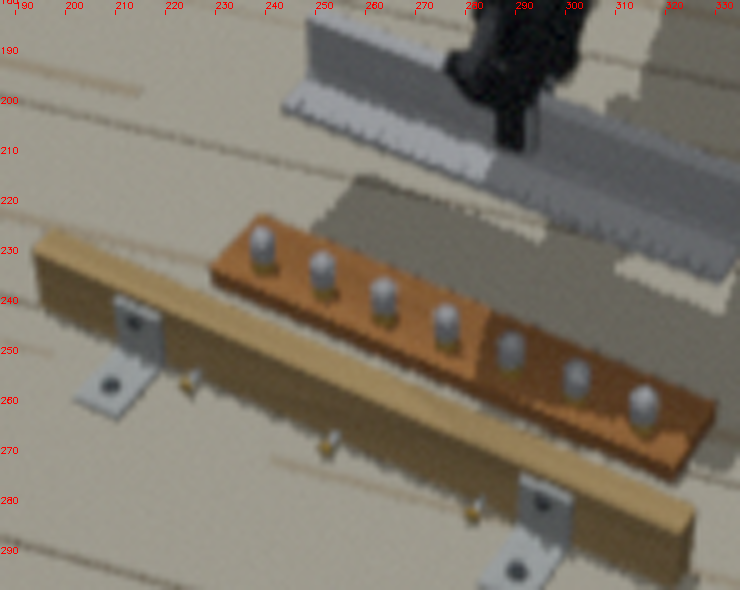

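g2s: the straightedge is held level in front of the strip, with its back lower edge running from crop (285,113) to (724,283). I'm checking its offset from the TCP, and the descent.

```bash
python3 - <<'E'
from go import *
from fit import px,fit
S=px(187,180);mm=lambda *a:np.array(a)/1000
a,b=plane('scene',S(285,113),.0786),plane('scene',S(724,283),.0786)
print(a,b,'len',np.linalg.norm(a-b),'yaw',np.arctan2(-(b-a)[0],(b-a)[1]))
mid=(a+b)/2; d=(b-a)/np.linalg.norm(b-a); nn=np.array([d[1],-d[0]]); c=mid[:2]-.032*nn
print('SE centre',c,'TCP',sense()['ee_pos'])
St=[('scene',S(262,215),mm(-25,-140,15)),('scene',S(212,268),mm(25,-140,15)),('scene',S(717,403),mm(-25,140,15)),('scene',S(677,470),mm(25,140,15)),
('scene',S(212,283),mm(25,-140,0)),('scene',S(677,483),mm(25,140,0))]
B=[('scene',S(57,230),mm(-10,-190,45)),('scene',S(33,252),mm(10,-190,45)),('scene',S(694,508),mm(-10,190,45)),('scene',S(683,534),mm(10,190,45)),('scene',S(680,585),mm(10,190,0))]
for o in(St,B): print(fit(o,False,[.6,.05,-.2,0]))
E
```

```text
[ 0.5461 -0.0569  0.0786] [0.595  0.1966 0.0786] len 0.2582236140741083 yaw -0.19043555047228775
SE centre [0.5391 0.0759] TCP [0.5381 0.073  0.0942]
(array([ 0.6121,  0.0636, -0.2019,  0.    ]), array([[-0.1588, -0.836 ],
       [-0.4564, -0.4185],
       [ 0.9389,  0.0156],
       [ 0.1736, -0.4015],
       [-0.1067,  0.524 ],
       [-0.2253,  0.9433]]))
(array([ 0.6819,  0.0295, -0.1953,  0.    ]), array([[-0.7715, -0.759 ],
       [-0.5714, -0.5886],
       [ 1.9081, -0.4318],
       [ 0.3995,  0.1285],
       [-0.2844,  1.9116]]))
```

View pics/g2.png

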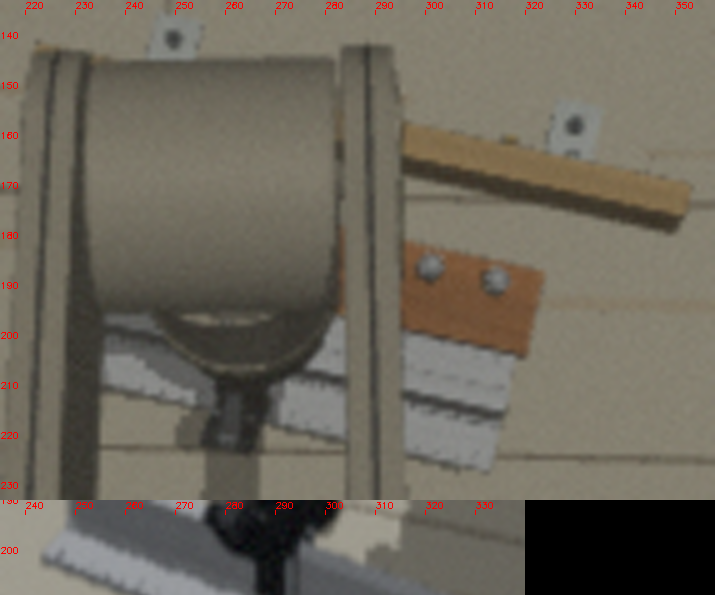

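g2: the straightedge sits parallel in front of the strip, and both right ends are visible near (320,205) and (527,355 in the crop). I'm lowering it about 15 mm short of the strip.

{"fn": "apply_moves", "kwargs": {
  "series": [
    [0,0,0,1.5,0,15,5],
    [0,0,0,1.5,0,35,5],
    [0,0,0,1.5,0,55,5],
    [0,0,0,1.5,0,68,5],
    [0,0,0,1.5,0,74,5],
    [0,0,0,1.5,0,76,5],
    [0,0,0,1.5,0,77,5],
    [0,0,0,1.5,0,77,5],
    [0,0,0,1.5,0,77,5]
  ]
}}

```text
t: 6.7
ee_pos: [0.5395, 0.0756, 0.0182]
tool_rot: [2.43, 1.989, 0.002]
wrist_force: [0.5, 0.4, -4.4]
opening: 0.0113
finger_force: 48.9
```

```bash
python3 -c "
from go import *
show()"
```

```text
t 6.7 pos [0.5395 0.0756 0.0182] yaw(x of SE) -11.397654997542356 z [ 0.0017  0.0001 -1.    ] F [ 0.4518  0.4365 -4.4197] M [-0.0006  0.0173  0.0226] op 0.011295519345062429 ff 48.8641619682312 q5 0.24406482223071335
```

{"fn": "apply_moves", "kwargs": {
  "series": [
    [0,0,0,0,0,1,5],
    [0,0,0,0,0,2,5],
    [0,0,0,0,0,2,5],
    [0,0,0,0,0,2,5]
  ]
}}

```text
t: 7.1
ee_pos: [0.5388, 0.0755, 0.0154]
tool_rot: [2.431, 1.99, 0.0]
wrist_force: [-0.3, 0.5, -4.2]
opening: 0.0117
finger_force: 49.2
```

{"fn": "apply_moves", "kwargs": {
  "series": [
    [0,0,0,0,0,0.5,5],
    [0,0,0,0,0,1,5],
    [0,0,0,0,0,1,5],
    [0,0,0,0,0,1,5]
  ]
}}

```text
t: 7.5
ee_pos: [0.5389, 0.0756, 0.0153]
tool_rot: [2.431, 1.99, 0.0]
wrist_force: [-5.0, -0.4, 6.6]
opening: 0.0114
finger_force: 50.7
```

```bash
python3 -c "
from go import *
show()"
```

```text
t 7.5 pos [0.5389 0.0756 0.0153] yaw(x of SE) -11.396944299953528 z [ 0.0002 -0.     -1.    ] F [-5.0029 -0.3996  6.5944] M [-0.1713  0.8579  0.0034] op 0.011363832535310089 ff 50.72563648223877 q5 0.24408331458813484
```

{"fn": "apply_moves", "kwargs": {
  "series": [
    [0,0,0,0,0,-0.3,5],
    [0,0,0,0,0,-0.5,5],
    [0,0,0,0,0,-0.5,5],
    [0,0,0,0,0,-0.5,5]
  ]
}}

```text
t: 7.9
ee_pos: [0.5389, 0.0756, 0.0153]
tool_rot: [2.431, 1.99, 0.0]
wrist_force: [-4.3, -0.4, 6.7]
opening: 0.0112
finger_force: 50.6
```

```bash
python3 -c "
from go import *
show()"
```

```text
t 7.9 pos [0.5389 0.0756 0.0153] yaw(x of SE) -11.400092427710362 z [ 0.0004  0.     -1.    ] F [-4.2807 -0.4407  6.6904] M [-0.1365  0.724  -0.0161] op 0.011157167670184136 ff 50.56522071361542 q5 0.24406751421554979
```

{"fn": "apply_moves", "kwargs": {
  "series": [
    [0,0,0,0,0,-0.5,5],
    [0,0,0,0,0,-0.5,5],
    [0,0,0,0,0,-0.5,5]
  ]
}}

```text
t: 8.2
ee_pos: [0.5389, 0.0756, 0.0153]
tool_rot: [2.431, 1.99, 0.0]
wrist_force: [-1.5, -0.1, 0.6]
opening: 0.0114
finger_force: 49.8
```

```bash
python3 -c "
from go import *
show()"
```

```text
t 8.2 pos [0.5389 0.0756 0.0153] yaw(x of SE) -11.402475655464858 z [ 0.0004  0.0001 -1.    ] F [-1.4549 -0.125   0.5679] M [-0.0458  0.1004  0.013 ] op 0.011440787664836607 ff 49.76152539253235 q5 0.2440844487693335
```

{"fn": "apply_moves", "kwargs": {
  "series": [
    [0,0,0,0,2,0,5],
    [0,0,0,0,4,0,5],
    [0,0,0,0,6,0,5],
    [0,0,0,0,8,0,5],
    [0,0,0,0,10,0,5],
    [0,0,0,0,11,0,5],
    [0,0,0,0,11,0,5]
  ]
}}

```text
t: 8.9
ee_pos: [0.5498, 0.0733, 0.0153]
tool_rot: [2.431, 1.989, 0.001]
wrist_force: [-0.8, -0.2, 1.0]
opening: 0.011
finger_force: 49.9
```

```bash
python3 - <<'E'
from go import *
show()
s=snapshot('scene')
cv2.imwrite('pics/g3s.png',crop('',215,190,345,290,6,None,s))
E
```

```text
t 8.9 pos [0.5498 0.0733 0.0153] yaw(x of SE) -11.408366259837383 z [ 0.0005 -0.     -1.    ] F [-0.7766 -0.1533  0.9744] M [-0.0062  0.2225 -0.0183] op 0.010988388177890425 ff 49.87842321395874 q5 0.2392550885808991
```

View pics/g3s.png

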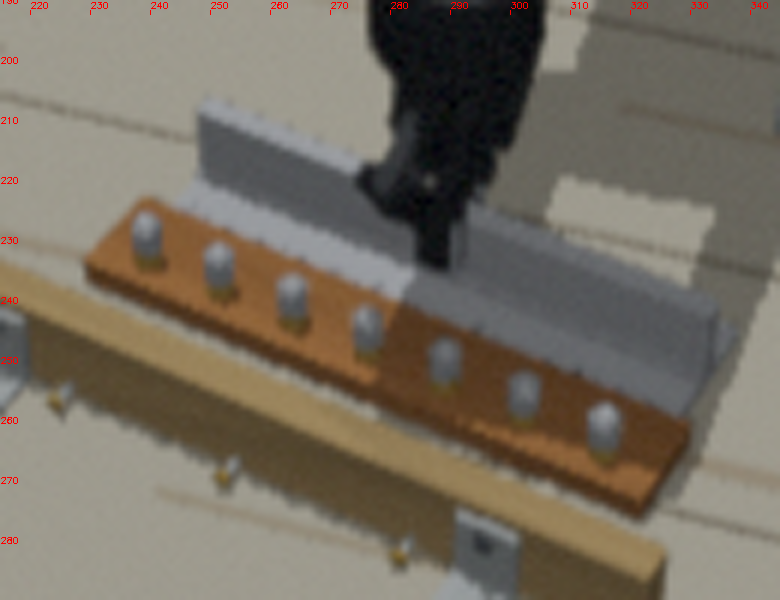

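```bash
python3 - <<'E'
from go import *
from fit import px,fit
S=px(215,190,6);mm=lambda *a:np.array(a)/1000
E=[('scene',S(201,108),mm(6,-130,49)),('scene',S(715,308),mm(6,130,49))]
print('SE',fit(E,False,[.55,.07,-.2,0]))
St=[('scene',S(150,197),mm(-25,-140,15)),('scene',S(86,262),mm(25,-140,15)),('scene',S(690,425),mm(-25,140,15)),('scene',S(640,506),mm(25,140,15))]
a,b=fit(E,False,[.55,.07,-.2,0])[0],fit(St,False,[.6,.05,-.2,0])[0]
print('strip',b);d=(b-a)[:2];print('n,t',d@[.98,-.199],d@[.199,.98])
E
```

```text
SE (array([ 0.5497,  0.0762, -0.1934,  0.    ]), array([[-0.443 , -0.4059],
       [ 0.4059,  0.2644]]))
strip [ 0.6138  0.0633 -0.2121  0.    ]
n,t 0.06533263240642793 4.0050114660531874e-05
```

g3s: the straightedge is centred along the strip with a gap of about 8 mm, and the strip is still clear of the board. I'm creeping forward to contact.

{"fn": "apply_moves", "kwargs": {
  "series": [
    [0,0,0,0,1,0,5],
    [0,0,0,0,2,0,5],
    [0,0,0,0,3,0,5],
    [0,0,0,0,4,0,5],
    [0,0,0,0,5,0,5],
    [0,0,0,0,6,0,5]
  ]
}}

```text
t: 9.55
ee_pos: [0.5549, 0.0723, 0.0153]
tool_rot: [-2.43, -1.989, 0.001]
wrist_force: [-6.8, 1.0, 6.1]
opening: 0.0115
finger_force: 50.6
```

{"fn": "apply_moves", "kwargs": {
  "series": [
    [0,0,0,0,1,0,5],
    [0,0,0,0,2,0,5],
    [0,0,0,0,3,0,5]
  ]
}}

```text
t: 9.85
ee_pos: [0.5579, 0.0717, 0.0153]
tool_rot: [-2.43, -1.989, 0.001]
wrist_force: [-6.3, 1.1, 5.9]
opening: 0.0116
finger_force: 50.6
```

{"fn": "apply_moves", "kwargs": {
  "series": [
    [0,0,0,0,1,0,5],
    [0,0,0,0,2,0,5],
    [0,0,0,0,3,0,5]
  ]
}}

```text
t: 10.15
ee_pos: [0.5608, 0.0711, 0.0153]
tool_rot: [-2.43, -1.989, 0.001]
wrist_force: [-6.8, 1.0, 5.3]
opening: 0.0114
finger_force: 50.6
```

```bash
python3 -c "
from go import *
show()"
```

```text
t 10.15 pos [0.5608 0.0711 0.0153] yaw(x of SE) -11.400616762252943 z [-0.001   0.0002 -1.    ] F [-6.7577  1.0416  5.3158] M [ 0.1289  0.8606 -0.0479] op 0.011390370021852865 ff 50.599236488342285 q5 0.23424253100270362
```

{"fn": "apply_moves", "kwargs": {
  "series": [
    [0,0,0,0,0.5,-0.3,5],
    [0,0,0,0,1,-0.5,5],
    [0,0,0,0,1.5,-0.5,5],
    [0,0,0,0,2,-0.5,5]
  ]
}}

```text
t: 10.55
ee_pos: [0.5629, 0.0705, 0.0154]
tool_rot: [-2.431, -1.99, 0.001]
wrist_force: [-1.7, 0.5, -1.8]
opening: 0.0113
finger_force: 49.3
```

```bash
python3 - <<'E'
from go import *
show()
s=snapshot('scene')
cv2.imwrite('pics/g4s.png',crop('',215,190,345,290,6,None,s))
E
```

```text
t 10.55 pos [0.5629 0.0705 0.0154] yaw(x of SE) -11.399489024979212 z [-0.0006 -0.0001 -1.    ] F [-1.697   0.5243 -1.8016] M [ 0.022   0.3837 -0.0062] op 0.011316769656820123 ff 49.31032955646515 q5 0.23335363240568335
```

View pics/g4s.png

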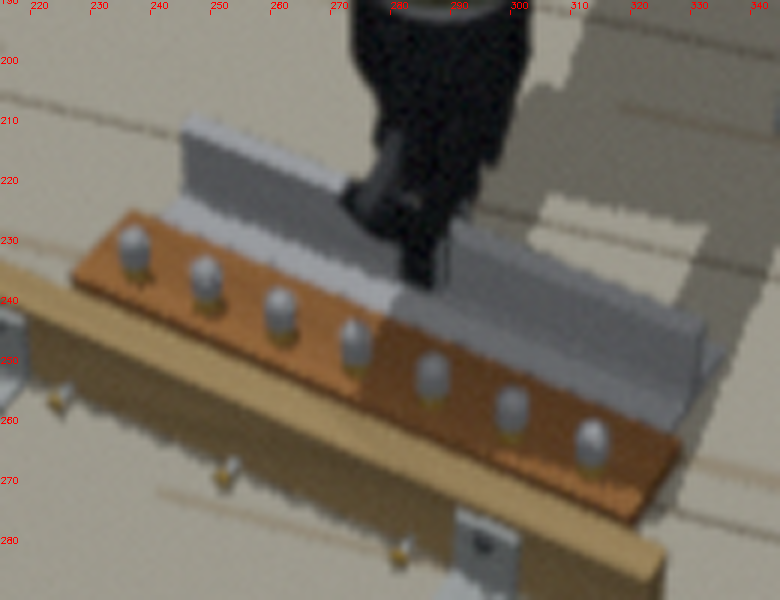

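g4s: the straightedge is flush on the strip, whose caps have moved about (-14,+15) px since g3s. It is still clear of the board, so I'm continuing the slide.

{"fn": "apply_moves", "kwargs": {
  "series": [
    [0,0,0,0,1.5,0,5],
    [0,0,0,0,3,0,5],
    [0,0,0,0,4.5,0,5],
    [0,0,0,0,6,0,5],
    [0,0,0,0,7.5,0,5],
    [0,0,0,0,9,0,5]
  ]
}}

```text
t: 11.2
ee_pos: [0.5721, 0.0688, 0.0157]
tool_rot: [-2.431, -1.99, 0.0]
wrist_force: [-1.3, -0.2, -5.1]
opening: 0.0115
finger_force: 48.9
```

{"fn": "apply_moves", "kwargs": {
  "series": [
    [0,0,0,0,1.5,0,5],
    [0,0,0,0,3,0,5],
    [0,0,0,0,4.5,0,5],
    [0,0,0,0,6,0,5]
  ]
}}

```text
t: 11.6
ee_pos: [0.578, 0.0676, 0.0158]
tool_rot: [-2.431, -1.99, 0.0]
wrist_force: [-1.5, 0.4, -4.0]
opening: 0.011
finger_force: 48.9
```

```bash
python3 - <<'E'
from go import *
show()
s=snapshot('scene')
cv2.imwrite('pics/g5s.png',crop('',215,190,345,290,6,None,s))
E
```

```text
t 11.6 pos [0.578  0.0676 0.0158] yaw(x of SE) -11.40160744448242 z [-0. -0. -1.] F [-1.4591  0.4455 -4.0164] M [-0.0017  0.1888 -0.0068] op 0.010982958319585257 ff 48.91976237297058 q5 0.22734608526203567
```

{"fn": "apply_moves", "kwargs": {
  "series": [
    [0,0,0,0,1.5,0.2,5],
    [0,0,0,0,3,0.4,5],
    [0,0,0,0,4.5,0.5,5],
    [0,0,0,0,6,0.5,5],
    [0,0,0,0,7,0.5,5]
  ]
}}

```text
t: 12.15
ee_pos: [0.5849, 0.0663, 0.0154]
tool_rot: [2.431, 1.99, 0.0]
wrist_force: [-2.5, 0.3, -3.0]
opening: 0.0112
finger_force: 49.2
```

{"fn": "apply_moves", "kwargs": {
  "series": [
    [0,0,0,0,0.7,0,5],
    [0,0,0,0,1.4,0,5],
    [0,0,0,0,2.1,0,5]
  ]
}}

```text
t: 12.45
ee_pos: [0.5869, 0.0658, 0.0154]
tool_rot: [2.431, 1.99, 0.0]
wrist_force: [-1.8, 0.9, -2.4]
opening: 0.0114
finger_force: 49.3
```

```bash
python3 -c "
from go import *
show()"
```

```text
t 12.45 pos [0.5869 0.0658 0.0154] yaw(x of SE) -11.402621171213402 z [ 0.  0. -1.] F [-1.783   0.9323 -2.3591] M [-0.0687  0.4111  0.0064] op 0.011420999181319917 ff 49.34018075466156 q5 0.22392138412001883
```

{"fn": "apply_moves", "kwargs": {
  "series": [
    [0,0,0,0,0.5,0,5],
    [0,0,0,0,1,0,5],
    [0,0,0,0,1.5,0,5],
    [0,0,0,0,2,0,5]
  ]
}}

```text
t: 12.85
ee_pos: [0.5888, 0.0655, 0.0154]
tool_rot: [2.431, 1.99, 0.0]
wrist_force: [-2.9, 0.1, -1.4]
opening: 0.0116
finger_force: 49.4
```

{"fn": "apply_moves", "kwargs": {
  "series": [
    [0,0,0,0,0.4,0,5],
    [0,0,0,0,0.8,0,5],
    [0,0,0,0,1.2,0,5]
  ]
}}

```text
t: 13.15
ee_pos: [0.59, 0.0652, 0.0153]
tool_rot: [-2.431, -1.99, 0.0]
wrist_force: [-2.5, 0.5, -1.6]
opening: 0.0111
finger_force: 49.5
```

{"fn": "apply_moves", "kwargs": {
  "series": [
    [0,0,0,0,0.4,0,5],
    [0,0,0,0,0.8,0,5]
  ]
}}

```text
t: 13.35
ee_pos: [0.5907, 0.0651, 0.0153]
tool_rot: [-2.431, -1.99, -0.0]
wrist_force: [-3.8, -1.0, -1.6]
opening: 0.0116
finger_force: 49.6
```

```bash
python3 -c "
from go import *
show()"
```

```text
t 13.35 pos [0.5907 0.0651 0.0153] yaw(x of SE) -11.402118091040844 z [-0.  0. -1.] F [-3.8453 -1.0223 -1.5513] M [ 0.0478  0.4682 -0.0523] op 0.011586581960139324 ff 49.57320749759674 q5 0.22244438445080728
```

{"fn": "apply_moves", "kwargs": {
  "series": [
    [0,0,0,0,0.3,0,5],
    [0,0,0,0,0.6,0,5]
  ]
}}

```text
t: 13.55
ee_pos: [0.5913, 0.0649, 0.0154]
tool_rot: [-2.431, -1.99, -0.0]
wrist_force: [-3.5, 1.2, -0.9]
opening: 0.0113
finger_force: 49.6
```

{"fn": "apply_moves", "kwargs": {
  "series": [
    [0,0,0,0,0.3,0,5],
    [0,0,0,0,0.6,0,5]
  ]
}}

```text
t: 13.75
ee_pos: [0.5919, 0.0648, 0.0153]
tool_rot: [-2.431, -1.99, 0.0]
wrist_force: [-3.3, 0.4, -0.5]
opening: 0.011
finger_force: 49.7
```

```bash
python3 - <<'E'
from go import *
show()
s=snapshot('scene')
cv2.imwrite('pics/g6s.png',crop('',200,200,330,300,6,None,s))
E
```

```text
t 13.75 pos [0.5919 0.0648 0.0153] yaw(x of SE) -11.400499617403721 z [-0. -0. -1.] F [-3.2564  0.4063 -0.4585] M [ 0.0081  0.5887 -0.0513] op 0.01102006363799165 ff 49.72734868526459 q5 0.22196514619465793
```

{"fn": "apply_moves", "kwargs": {
  "series": [
    [0,0,0,0,0.4,-0.1,5],
    [0,0,0,0,0.8,-0.2,5]
  ]
}}

```text
t: 14.0
ee_pos: [0.5922, 0.0647, 0.0154]
tool_rot: [-2.43, -1.99, 0.001]
wrist_force: [-6.7, 0.8, 2.0]
opening: 0.0116
finger_force: 49.9
```

{"fn": "apply_moves", "kwargs": {
  "series": [
    [0,0,0,0,0.4,0,5],
    [0,0,0,0,0.8,0,5]
  ]
}}

```text
t: 14.2
ee_pos: [0.5924, 0.0645, 0.0154]
tool_rot: [-2.43, -1.989, 0.003]
wrist_force: [-10.5, 0.5, 5.5]
opening: 0.0114
finger_force: 50.5
```

```bash
python3 -c "
from go import *
show()"
```

```text
t 14.2 pos [0.5924 0.0645 0.0154] yaw(x of SE) -11.383371325032096 z [-0.0024 -0.0001 -1.    ] F [-10.5028   0.471    5.5006] M [0.0295 1.5812 0.2332] op 0.011386563641975064 ff 50.544556975364685 q5 0.22116929411566205
```

{"fn": "apply_moves", "kwargs": {
  "series": [
    [0,0,-0.0015,0,0,-0.2,5],
    [0,0,-0.003,0,0.1,-0.3,5],
    [0,0,-0.003,0,0.1,-0.3,5]
  ]
}}

```text
t: 14.5
ee_pos: [0.5924, 0.0645, 0.0154]
tool_rot: [-2.427, -1.993, 0.003]
wrist_force: [-7.9, 0.1, 2.0]
opening: 0.0116
finger_force: 50.0
```

```bash
python3 -c "
from go import *
show()"
```

```text
t 14.5 pos [0.5924 0.0645 0.0154] yaw(x of SE) -11.220196542440531 z [-0.0024 -0.0001 -1.    ] F [-7.9118  0.1488  2.0076] M [-0.0172  1.2647  0.0188] op 0.011571998790138961 ff 49.98347282409668 q5 0.2182253257774864
```

{"fn": "apply_moves", "kwargs": {
  "series": [
    [0,0,0,0,0.3,-0.05,5],
    [0,0,0,0,0.6,-0.1,5],
    [0,0,0,0,0.9,-0.2,5],
    [0,0,0,0,0.9,-0.2,5],
    [0,0,0,0,0.9,-0.2,5]
  ]
}}

```text
t: 15.0
ee_pos: [0.5925, 0.0645, 0.0155]
tool_rot: [-2.426, -1.992, 0.005]
wrist_force: [-11.7, 0.3, 5.7]
opening: 0.0111
finger_force: 50.5
```

```bash
python3 -c "
from go import *
show()"
```

```text
t 15.0 pos [0.5925 0.0645 0.0155] yaw(x of SE) -11.217886569533324 z [-0.0042  0.0001 -1.    ] F [-11.718    0.2781   5.7376] M [0.1452 1.8472 0.0105] op 0.011117242283258739 ff 50.53752064704895 q5 0.21796776366016482
```

{"fn": "apply_moves", "kwargs": {
  "series": [
    [-0.001,0,0,0,0.1,-0.1,5],
    [-0.002,0,0,0,0.3,-0.2,5],
    [-0.004,0,0,0,0.5,-0.3,5],
    [-0.004,0,0,0,0.5,-0.4,5],
    [-0.004,0,0,0,0.5,-0.4,5]
  ]
}}

```text
t: 15.5
ee_pos: [0.5925, 0.0645, 0.0154]
tool_rot: [-2.428, -1.993, 0.002]
wrist_force: [-12.0, 2.0, 2.9]
opening: 0.0113
finger_force: 50.1
```

```bash
python3 -c "
from go import *
show()"
```

```text
t 15.5 pos [0.5925 0.0645 0.0154] yaw(x of SE) -11.219453711899382 z [-0.0013 -0.0006 -1.    ] F [-11.9554   2.0492   2.8547] M [ 0.1768  1.9589 -0.0162] op 0.011291204548544839 ff 50.13140559196472 q5 0.2187661782715877
```

{"fn": "apply_moves", "kwargs": {
  "series": [
    [-0.001,0,0,0,0.3,-0.1,5],
    [-0.001,0,0,0,0.6,-0.3,5],
    [-0.001,0,0,0,0.8,-0.4,5],
    [-0.001,0,0,0,0.8,-0.4,5],
    [-0.001,0,0,0,0.8,-0.4,5]
  ]
}}

```text
t: 16.0
ee_pos: [0.5925, 0.0644, 0.0154]
tool_rot: [-2.427, -1.993, 0.003]
wrist_force: [-13.8, 1.1, 3.5]
opening: 0.0116
finger_force: 50.3
```

```bash
python3 - <<'E'
from go import *
show()
s=np.mean([snapshot('scene') for _ in range(4)],0).astype('uint8')
show()
cv2.imwrite('pics/g7s.png',crop('',195,200,328,300,6,None,s))
E
```

```text
t 16.0 pos [0.5925 0.0644 0.0154] yaw(x of SE) -11.215115354923956 z [-0.0019 -0.0006 -1.    ] F [-13.8266   1.1195   3.4897] M [ 0.3026  2.3305 -0.0683] op 0.011590716867965497 ff 50.2933806180954 q5 0.21868687935489492
t 16.2 pos [0.5925 0.0644 0.0154] yaw(x of SE) -11.214800711240779 z [-0.002  -0.0006 -1.    ] F [-14.1709   1.4548   4.9507] M [0.322  2.2809 0.0027] op 0.011430850063984753 ff 50.29260993003845 q5 0.21867920032113128
```

View pics/g7s.png

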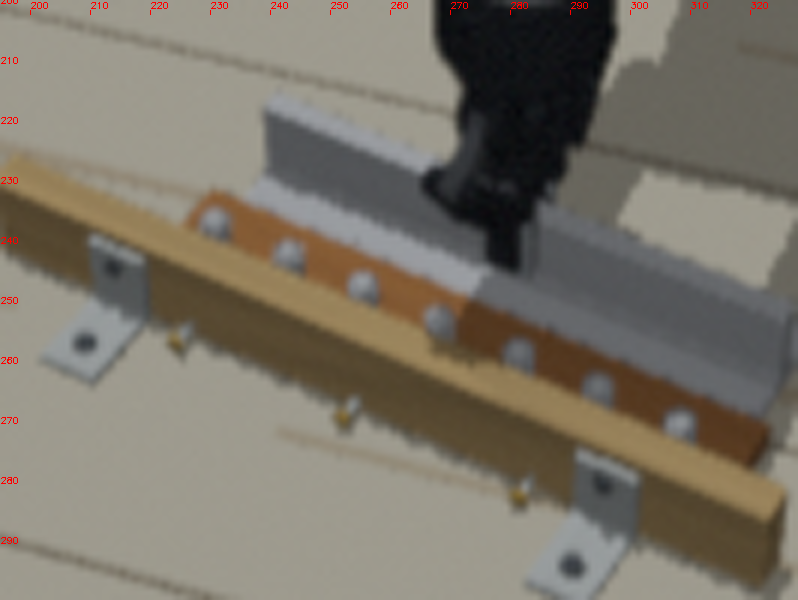

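g7s: the strip is against the board along its whole length and the straightedge is flush and centred. The caps run evenly from (215,223) to (680,425), and the fingers at (505,260) hold only the rib. I'll check that the push stays steady.

{"fn": "apply_moves", "kwargs": {
  "series": [
    [0,0,0,0,0.1,-0.2,5],
    [0,0,0,0,0.1,-0.2,5],
    [0,0,0,0,0.1,-0.2,5],
    [0,0,0,0,0.1,-0.2,5],
    [0,0,0,0,0.1,-0.2,5],
    [0,0,0,0,0.1,-0.2,5],
    [0,0,0,0,0.1,-0.2,5],
    [0,0,0,0,0.1,-0.2,5]
  ]
}}

```text
t: 17.0
ee_pos: [0.5925, 0.0644, 0.0155]
tool_rot: [-2.427, -1.993, 0.003]
wrist_force: [-13.7, 2.1, 2.3]
opening: 0.0114
finger_force: 50.2
```

```bash
python3 -c "
from go import *
show()"
```

```text
t 17.0 pos [0.5925 0.0644 0.0155] yaw(x of SE) -11.21549939842147 z [-0.0021 -0.0006 -1.    ] F [-13.7272   2.0835   2.2585] M [0.3205 2.2698 0.0647] op 0.011409982041185176 ff 50.18135726451874 q5 0.21865515859697932
```

Steady at about 13.9 N at the wrist, with a few newtons of that lost to drag. Handing in.

```bash
python3 -c "
from plant import order
print(order.hand_in())"
```

```text
the job is handed in; nothing more can be done
None
```

I've handed the job in: the strip looks tight against the board along its whole back edge, and the arm is still holding it through the straightedge with about 14 N at the wrist. Counter drag should leave roughly 12 N of that on the board, but I couldn't measure the force at the board directly.

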